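# Lay out a carburettor rebuild on the bench mat

## Task

Lay out the rebuild parts on the black mat. First lift the blue adapter plate straight up off its two dowels, keeping it level, and lay it in the white rectangle between the two carburettors, its long sides along the rectangle's; then lower the orange ring over the plate's square boss so that it lies flat on the plate. Stand the silver trumpet (wide end down) in the white circle in front of the red-capped carburettor and the brass float in the circle in front of the white-capped one, in front meaning on the robot's side; set everything down gently, do not drop it, and do not push the amber jar or the green can about.

Things in the scene. Friction and masses are not known exactly. Their poses are not given: they have to be found in the camera images.
- plate: Blue plate, 110 (x) x 70 (y) x 8 mm, 0.25 kg, in its middle a steel boss 18 x 18 mm, 30 mm tall (top 38 mm above the underside); 11.5 mm through holes at x = -42 and +42 mm. Starts flat on the fixture; the dowels stand 12 mm out of its top, so grip the boss with the fingers closing along the plate's y (along x they would meet the dowels). Origin: centre of the underside; z up.
- ring: Loose orange plastic ring lying flat, 58 mm outside, 42 mm inside diameter, 16 mm high. Origin: centre of the underside, z up. Loosely fits over the plate's boss (about 8 mm play all round).
- trumpet: Loose silver (aluminium) intake trumpet standing upright on its wide end: foot 60 mm across, narrowing to a plain tube 38 mm across from 32 mm up to its dark top at 66 mm. Origin: centre of the underside, z up.
- float: Loose brass float, an upright cylinder 40 mm across with a copper band, straight up to 38 mm, then a domed top to 48 mm. Origin: centre of the underside, z up.
- fixture: Fixed dark steel fixture block 130 (x) x 90 (y) x 25 mm with two upright 10 mm dowels at x = -42 and +42 mm, y = 0, that stand 20 mm out of its top. Origin: centre of its underside, z up, x along the row of dowels.
- mat: Fixed black rubber mat, 260 (x) x 360 (y) x 2 mm. Origin: centre of its underside, x away from the robot, y to the robot's left (turned up to 14 degrees). White outlines: a rectangle 127 (x) x 89 (y) mm centred at x = +55, y = 0 for the plate; two circles 72 mm across centred at x = -60, y = -125 and +125 mm.
- carb_red: Carburettor body with a red round cap, fixed on the mat at mat x = +55 and y = +125 or -125 mm (the two change places); foot 76 x 76 mm, 68 mm tall. Origin: centre of its underside, on the mat's top; axes parallel to the mat's. Its circle is centred 115 mm in front, at its own x = -115 mm, y = 0.
- carb_white: The same carburettor body with a white round cap, fixed on the mat in the other place, sizes and axes the same. Its circle is centred at its own x = -115 mm, y = 0.
- jar: Bystander: amber glass jar with a black cap, 38 mm across, 48 mm tall, standing among the loose parts. Origin: centre of the underside.
- can: Bystander: green can, 56 mm across, 150 mm tall, standing at the right, far side. Origin: centre of the underside.
Mind the look-alikes: they are no part of the job. What is shaped like the trumpet but purple is not meant.

How it is judged:
By the outcome, as a careful person would: the job done as asked, in the order asked, and still so for the second after the job is handed in, with the robot touching nothing.
It also fails if it takes over 109 s, if anything falls off the work surface, if the arm or the gripper's body presses on something with over 40 N, if the wrist force passes 120 N, or if a joint passes its speed limit or range.

## Robot

A 6-joint arm with a two-finger parallel gripper is mounted at the origin on the work surface. World frame = base frame: x ahead of the robot, y to its left, z up, the work surface at z = 0. Lengths are in m, angles in rad, forces in N, time in s.
With the tool pointing down it reaches from about 0.3 to 0.875 m from the base axis. Payload 6.4 kg.
Tool frame: the origin (TCP) lies at the very end of the fingers, on their centre line; the grasp point (between the pads) lies 19 mm behind it; z points along the fingers, y is the line along which they close (so a half turn about z gives the same grasp; the last joint's range is limited). The gripper opens to 85 mm and grips with 20 to 120 N. Pads are 22 mm wide; open, the fingers measure 114 mm over their backs; the gripper's body (76 mm by 85 mm) begins 54 mm behind the grasp point. The pads swing forward as they close: fully open they stand 13 mm farther back than shut.
Start: joints at [1.025, 0.181, 1.607, -0, 1.354, -0.206], TCP at [0.192, 0.542, 0.231] pointing down, gripper open.
Joint ranges: [-2.99, 2.99], [-0.89, 2.07], [0.3, 2.58], [-1.14, 4.28], [0, 2.63], [-3.12, 3.12]. Speed limits (rad/s): [2.57, 2.57, 3.01, 3.14, 3.14, 3.14].

## Interface

Orientations are given as a unit quaternion [w, x, y, z].
In Python, from bench import ctrl gives the robot as it stands.
- The arm moves only by the tool jog_arm, never from a script. Its argument "series" is a list that holds one entry, the list of rows, each a list of 7 numbers: the shift along the tool's x, y, z in mm, then the turn, a rotation vector about the tool's x, y, z in rad, then the finger opening in mm, from 0 to 85.4. In form: [[[tx, ty, tz, rx, ry, rz, gripper], ...]]. A call has exactly 10 rows; each row shifts and turns the commanded pose from where the row before left it, along the tool's axes as they then stand; what a row does not reach is not made up. A row lasts 1/10 s, in which the tool goes at most 50 mm and 8.59 degrees, less where a joint would pass 70% of its speed; a pose out of reach is approached as far as the arm can. A call with a gripper value outside its range is refused whole. The fingers move at their own pace and stop on an object; the grip force is fixed at half the most. Time passes only in rows, so rows that do not move let the fingers close, or fill a call up. It gives the time, the measured TCP pose, the force, the opening and the grip force at its end, in the units of the state.
- ctrl.get_obs(): the state, without advancing time (a new reading comes with each control period).
- ctrl.camera(name): name is "scene" or "top" or "wrist"; returns a dict with "frame" (384x512x3 uint8, blue, green, red), "z_map" (384x512 float32, m along the optical axis (not along the pixel's ray), 0 where there is no reading), "fx", "fy", "cx", "cy" (pixels), "k1" (the pictures are not rectified: a ray, as slopes to the right and down, at radius r is drawn at 1 + k1 r^2 times it, then the intrinsics apply), "xyz" and "rotation" of the camera in the world. Camera axes: x right, y down, z forward; pixel columns grow to the right and rows downward; lengths in m; the calibration is good to about 2 mm. A picture is of the moment at which its call begins.
- ctrl.hand_in(): hands the job in; it is judged then, once.
The state is a dict: "time_s": time; "q": joint angles; "dq": joint speeds; "joint_efforts": joint torques, N m; "eef_pos": TCP position; "eef_rot": TCP orientation; "wrist_force": force on the tool from outside, world axes, zero at the start; "torque": the same for the moment, N m; "opening": opening from 0.0 (shut) to 1.0 (fully open); "grasp_force": force on a finger pad.
Only numpy, scipy, OpenCV 4.12 (cv2) and the standard library are available. Lean on these libraries where they do the work, as an engineer would, in place of code of your own. Each camera call takes 0.05 s, during which the arm holds its last target. There are 200 camera calls.

## Working session

There is one attempt and no reset: what is moved stays moved. The work goes in short steps, Python scripts to look and compute and a tool call to move; the robot and the scene stay as the last step left them, time stands still between calls to the robot, and variables do not carry over. Pictures are saved under pics/ and viewed, at most 16 in all, crops included, and the job is handed in when it is done.

Besides the shell and the picture viewer there is one more tool, called after "Request:" as a command line: name --argument value ..., lists and objects as JSON in quotes. jog_arm: Moves the arm, as the interface text tells. Its arguments: {"type":"object","properties":{"series":{"type":"array"}},"required":["series"]}

```bash
ls; mkdir -p pics
cat > h.py <<'E'
import numpy as np, cv2
from bench import ctrl
from scipy.spatial.transform import Rotation as R
def cam(n):
    c=ctrl.camera(n); c['K']=np.array([[c['fx'],0,c['cx']],[0,c['fy'],c['cy']],[0,0,1.]])
    r=np.array(c['rotation'],float)
    c['R']=r if r.shape==(3,3) else R.from_quat(r[[1,2,3,0]]).as_matrix()
    c['t']=np.array(c['xyz']); return c
def rays(c,uv):
    p=cv2.undistortPoints(np.array(uv,float).reshape(-1,1,2),c['K'],np.array([c['k1'],0,0,0.])).reshape(-1,2)
    return np.c_[p,np.ones(len(p))]
def plane(c,uv,z):
    d=rays(c,uv)@c['R'].T
    return c['t']+d*((z-c['t'][2])/d[:,2])[:,None]
def cloud(c):
    v,u=np.mgrid[0:384,0:512]
    d=rays(c,np.c_[u.ravel(),v.ravel()])*c['z_map'].reshape(-1,1)
    return (d@c['R'].T+c['t']).reshape(384,512,3)
E
python3 - <<'E'
from h import *
o=ctrl.get_obs();print({k:np.round(v,3) for k,v in o.items()})
for n in ['scene','top','wrist']:
    c=cam(n);cv2.imwrite(f'pics/{n}0.png',c['frame']);np.savez(f'{n}0.npz',**{k:v for k,v in c.items()});print(n,c['t'],np.round(c['R'],2).tolist(),c['fx'],c['k1'])
E
```

```text
pics
{'time_s': np.float64(0.0), 'q': array([ 1.025,  0.182,  1.608, -0.   ,  1.354, -0.206]), 'dq': array([ 0.001, -0.   ,  0.001, -0.   ,  0.   , -0.   ]), 'joint_efforts': array([ 1.0000e-03, -4.4489e+01, -3.5133e+01, -0.0000e+00,  9.0000e-03,
        0.0000e+00]), 'eef_pos': array([0.191, 0.542, 0.23 ]), 'eef_rot': array([-0.   ,  0.169,  0.986, -0.001]), 'wrist_force': array([0.135, 0.444, 0.389]), 'torque': array([ 0.008,  0.03 , -0.   ]), 'grasp_force': np.float64(0.0), 'opening': np.float64(1.002)}
scene [1.05244818 0.70310685 0.65505022] [[-0.81, 0.33, -0.49], [0.59, 0.47, -0.66], [0.01, -0.82, -0.58]] 460.21668819070817 -0.06333587643879665
top [0.44611256 0.0101901  0.95189572] [[0.02, -0.99, 0.11], [-1.0, -0.01, 0.02], [-0.02, -0.11, -0.99]] 371.90977971738863 -0.043542862020604554
wrist [0.12856581 0.56474354 0.37426622] [[0.33, 0.91, 0.25], [0.94, -0.32, -0.09], [-0.0, 0.26, -0.96]] 322.1932542208195 -0.043509486520970836
```

View pics/top0.png

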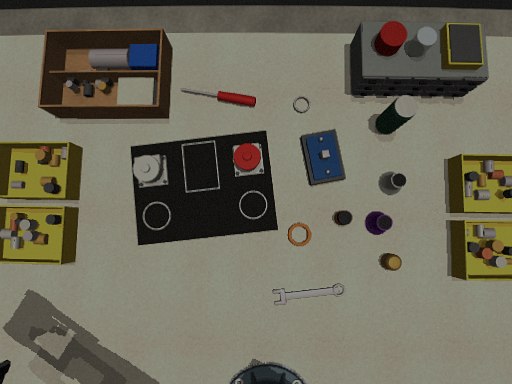

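View pics/scene0.png

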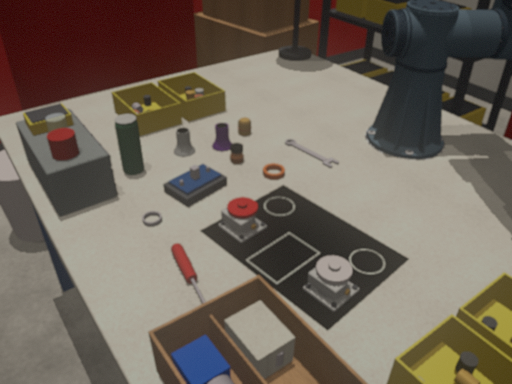

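The top view shows the mat (205,187), white carb (150,170), red carb (247,157), their circles (157,216) and (253,205), and the rectangle (200,166). The parts are the plate (323,157), ring (300,235), silver trumpet (395,181), float (391,262) and jar (343,217). The purple decoy is at (378,222) and the can at about (395,115).

```bash
cat > meas.py <<'E'
from h import *
c=dict(np.load('top0.npz'));P=cloud(c);f=c['frame'];hsv=cv2.cvtColor(f,cv2.COLOR_BGR2HSV)
print('table z',np.median(P[330:350,200:350,2]))
def big(m): 
    cs,_=cv2.findContours(m.astype(np.uint8),cv2.RETR_EXTERNAL,cv2.CHAIN_APPROX_NONE);return max(cs,key=cv2.contourArea)
def box(b,z):
    p=plane(c,cv2.boxPoints(cv2.minAreaRect(b)),z);e=p[1]-p[0],p[2]-p[1]
    return p.mean(0).round(4),[(round(np.hypot(*v[:2]),4),round(np.degrees(np.arctan2(v[1],v[0])),1)) for v in e]
def roi(m,u0,u1,v0,v1):
    o=np.zeros((384,512),bool);o[v0:v1,u0:u1]=m[v0:v1,u0:u1];return o
V=hsv[...,2];S=hsv[...,1];H=hsv[...,0]
print('mat',box(big(roi(V<60,125,285,125,250)),.002))
wh=(V>110)&(S<80)
for n,r in dict(rect=(178,224,136,196),cW=(138,178,198,234),cR=(234,272,186,224)).items():
    b=big(roi(wh,*r))
    if n=='rect':print(n,box(b,.002))
    else:
        e=plane(c,b.reshape(-1,2),.002);print(n,cv2.minEnclosingCircle(e[:,:2].astype(np.float32)))
bl=roi((H>95)&(H<125)&(S>100)&(V>50),295,350,125,190)
print('plate',box(big(bl),.033))
print('ring',cv2.minEnclosingCircle(plane(c,big(roi((H<25)&(S>120),285,315,218,250)).reshape(-1,2),.016)[:,:2].astype(np.float32)))
for n,(u0,u1,v0,v1,z0,z1) in dict(boss=(310,336,143,170,.045,.08),trump=(380,410,168,196,.055,.08),purp=(362,395,208,238,.055,.08),flo=(378,404,250,275,.03,.06),jar=(333,355,208,228,.035,.06),can=(370,420,90,138,.14,.17),red=(230,265,140,178,.055,.09),white=(130,170,150,190,.055,.09)).items():
    Q=P[v0:v1,u0:u1].reshape(-1,3);Q=Q[(Q[:,2]>z0)&(Q[:,2]<z1)]
    k=cv2.minEnclosingCircle(Q[:,:2].astype(np.float32)) if len(Q) else None
    print(n,len(Q),np.round(k[0],4),round(k[1],4),Q[:,2].max().round(4),cv2.minAreaRect(Q[:,:2].astype(np.float32))[2])
E
python3 meas.py
```

```text
table z -0.0003706375416852037
mat (array([0.5477, 0.1759, 0.002 ]), [(np.float64(0.3694), np.float64(-82.9)), (np.float64(0.2581), np.float64(-172.9))])
rect (array([0.6763, 0.2001, 0.002 ]), [(np.float64(0.0846), np.float64(-89.5)), (np.float64(0.0107), np.float64(-178.2))])
cW ((0.44272297620773315, 0.2785481810569763), 0.007016854826360941)
cR ((0.48328399658203125, 0.06233102083206177), 0.019113333895802498)
plate (array([ 0.6269, -0.1332,  0.033 ]), [(np.float64(0.0705), np.float64(-77.4)), (np.float64(0.1113), np.float64(-169.0))])
ring ((0.4305877089500427, -0.0741569995880127), 0.029038652777671814)
boss 63 [ 0.6274 -0.1331] 0.0116 0.0679 5.903360366821289
trump 203 [ 0.5648 -0.308 ] 0.0195 0.0694 37.16500473022461
purp 225 [ 0.4631 -0.2705] 0.0194 0.0711 0.7369000315666199
flo 236 [ 0.366  -0.2997] 0.021 0.0499 30.1906795501709
jar 176 [ 0.4745 -0.1826] 0.0179 0.0513 67.3806381225586
can 436 [ 0.7194 -0.2992] 0.0264 0.1533 65.13783264160156
red 566 [0.6188 0.0573] 0.033 0.0723 0.8994000554084778
white 515 [0.5862 0.3046] 0.0323 0.0715 30.066287994384766
```

View pics/wrist0.png

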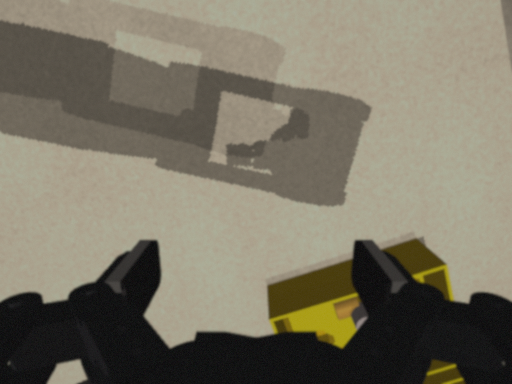

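```bash
cat >> meas.py <<'E'
print('---');print(np.percentile(V[200:230,180:230],[5,50,95]))
wh=(V>65)&(S<110)
for n,r in dict(rect=(178,224,136,196),cW=(138,178,198,234),cR=(234,272,186,224)).items():
    ys,xs=np.nonzero(roi(wh,*r));p=np.c_[xs,ys].astype(np.float32)
    b=cv2.convexHull(p)
    if n=='rect':print(n,box(b,.002))
    else:
        e=plane(c,p,.002)[:,:2].astype(np.float32);print(n,cv2.fitEllipse(e),cv2.minEnclosingCircle(e))
o=f[120:260,120:350];cv2.imwrite('pics/mat.png',cv2.resize(o,None,fx=3.4,fy=3.4,interpolation=cv2.INTER_CUBIC))
E
python3 meas.py | sed -n '/---/,$p'
```

```text
---
[15. 20. 24.]
rect (array([0.6116, 0.1857, 0.002 ]), [(np.float64(0.0981), np.float64(-84.5)), (np.float64(0.1495), np.float64(-173.5))])
cW ((0.47228240966796875, 0.2905575931072235), (0.0687708929181099, 0.06946404278278351), 172.91143798828125) ((0.47289344668388367, 0.2904909551143646), 0.03705057501792908)
cR ((0.5044139623641968, 0.04285804554820061), (0.06887819617986679, 0.06904053688049316), 52.30038833618164) ((0.5045954585075378, 0.04346853867173195), 0.03697636350989342)
```

View pics/mat.png

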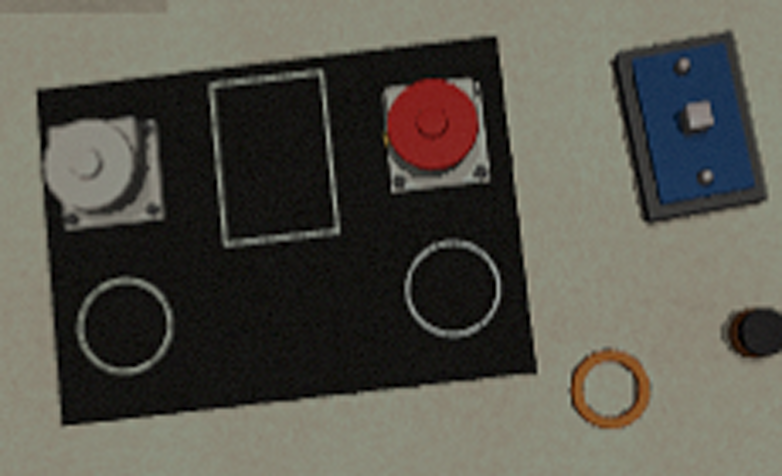

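The crop shows the whole circles, and they give mat yaw 7.4° and rectangle centre (0.602, 0.1815). The boss, at crop (697,115), has dowels at (683,65) and (705,176).

```bash
cat > go.py <<'E'
from h import *
import sys
def go(x,y,z,a):
    o=ctrl.get_obs();q=np.array(o['eef_rot']);Rc=R.from_quat(q[[1,2,3,0]]);p=np.array(o['eef_pos']);a=np.radians(a)
    Rt=R.from_matrix(np.array([[-np.sin(a),np.cos(a),0],[np.cos(a),np.sin(a),0],[0,0,-1]]).T)
    print('turn',(Rc.inv()*Rt).as_rotvec().round(3),'then shift mm',(Rt.inv().apply(np.array([x,y,z])-p)*1000).round(1),'at',p.round(4),'t',round(float(o['time_s']),1),'F',np.round(o['wrist_force'],1))
if __name__=='__main__': go(*map(float,sys.argv[1:]))
E
python3 - <<'E'
from h import *
c=dict(np.load('top0.npz'))
p=plane(c,[(320.9,139.1),(327.35,171.8)],.045);d=p[0]-p[1];print(p,np.degrees(np.arctan2(d[1],d[0])),p.mean(0))
E
python3 go.py .627 -.133 .16 101.5
```

```text
[[ 0.66622071 -0.12518388  0.045     ]
 [ 0.58433852 -0.14066936  0.045     ]] 10.70923994121838 [ 0.62527961 -0.13292662  0.045     ]
turn [-0.001 -0.001 -0.54 ] then shift mm [-292.3 -748.1   70.6] at [0.1914 0.5418 0.2306] t 0.1 F [ 0.3 -0.1  0.4]
```

Request:
jog_arm --series '[[[0,0,0,0,0,-0.133,85],[0,0,0,0,0,-0.133,85],[0,0,0,0,0,-0.133,85],[0,0,0,0,0,-0.133,85],[-15,-37,0,0,0,0,85],[-15,-37,0,0,0,0,85],[-15,-37,0,0,0,0,85],[-15,-37,0,0,0,0,85],[-15,-37,0,0,0,0,85],[-15,-37,0,0,0,0,85]]]'

```text
time_s: 1.15
eef_pos: [0.3228, 0.34, 0.2311]
eef_rot: [-0.0, -0.096, 0.995, -0.0]
wrist_force: [0.8, 1.4, -0.5]
opening: 0.998
grasp_force: 0.0
```

Request:
jog_arm --series '[[[-15,-38,0,0,0,0,60],[-15,-38,0,0,0,0,60],[-15,-38,0,0,0,0,60],[-15,-38,0,0,0,0,60],[-15,-38,0,0,0,0,60],[-15,-38,0,0,0,0,60],[-15,-38,0,0,0,0,60],[-15,-38,0,0,0,0,60],[-15,-38,0,0,0,0,60],[-15,-38,0,0,0,0,60]]]'

```text
time_s: 2.15
eef_pos: [0.5427, -0.0045, 0.231]
eef_rot: [-0.0, -0.096, 0.995, 0.0]
wrist_force: [0.6, -0.1, 0.2]
opening: 0.702
grasp_force: 0.0
```

```bash
python3 go.py .627 -.133 .16 101
```

```text
turn [ 0. -0. -0.] then shift mm [ -58.2 -142.2   71. ] at [ 0.5427 -0.0045  0.231 ] t 2.1 F [ 0.6 -0.1  0.2]
```

Request:
jog_arm --series '[[[-15,-36,0,0,0,0,60],[-15,-36,0,0,0,0,60],[-14,-36,0,0,0,0,60],[-14,-34,0,0,0,0,60],[0,0,20,0,0,0,60],[0,0,20,0,0,0,60],[0,0,20,0,0,0,60],[0,0,10,0,0,0,60],[0,0,0,0,0,0,60],[0,0,0,0,0,0,60]]]'

```text
time_s: 3.15
eef_pos: [0.6266, -0.1312, 0.1619]
eef_rot: [0.0, -0.096, 0.995, -0.0]
wrist_force: [0.4, 0.3, -1.0]
opening: 0.699
grasp_force: 0.0
```

```bash
python3 go.py .627 -.133 .16 101
python3 - <<'E'
from h import *
c=cam('wrist');cv2.imwrite('pics/w1.png',c['frame']);np.savez('w1.npz',**c)
t=cam('top');cv2.imwrite('pics/t1.png',t['frame'])
E
```

```text
turn [-0.  0.  0.] then shift mm [-0.1 -1.8  1.9] at [ 0.6266 -0.1312  0.1619] t 3.1 F [ 0.4  0.3 -1. ]
```

View pics/w1.png

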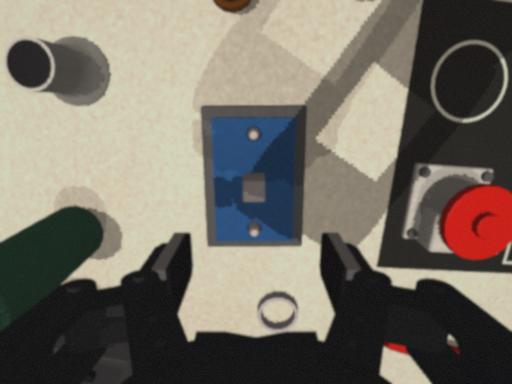

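The wrist view shows the plate upright in the picture, with dowel tips at (253,134) and (254,230) and the boss top at about (254,187). The finger midpoint is at about column 256.

Run:
```python
from h import *
c=dict(np.load('w1.npz'));P=cloud(c);f=c['frame'];hsv=cv2.cvtColor(f,cv2.COLOR_BGR2HSV)
m=((hsv[...,0]>95)&(hsv[...,0]<125)&(hsv[...,1]>100)).astype(np.uint8);m[:100]=0;m[250:]=0;m[:,:200]=0;m[:,315:]=0
b=cv2.convexHull(max(cv2.findContours(m,0,1)[0],key=cv2.contourArea))
p=plane(c,cv2.boxPoints(cv2.minAreaRect(b)),.033);print(p.round(4),p.mean(0))
Q=P[165:215,235:275].reshape(-1,3);Q=Q[(Q[:,2]>.055)&(Q[:,2]<.075)];print(len(Q),cv2.minAreaRect(Q[:,:2].astype(np.float32)),np.median(Q[:,2]))
for z,uv in((.045,[(253,134),(254.3,229.5)]),):
    d=plane(c,uv,z);print(d,d.mean(0),np.degrees(np.arctan2(*(d[1]-d[0])[[1,0]])))
```

```text
[[ 0.5801 -0.1767  0.033 ]
 [ 0.567  -0.1091  0.033 ]
 [ 0.6737 -0.0848  0.033 ]
 [ 0.6882 -0.1596  0.033 ]] [ 0.62725652 -0.13253717  0.033     ]
543 ((0.6266611218452454, -0.13281109929084778), (0.017474841326475143, 0.017364295199513435), 10.826133728027344) 0.06392896027685196
[[ 0.58545649 -0.14091632  0.045     ]
 [ 0.66580886 -0.12430511  0.045     ]] [ 0.62563267 -0.13261072  0.045     ] 11.680197342710633
```

Request:
jog_arm --series '[[[0,-1.5,20,0,0,0,45],[0,0,20,0,0,0,45],[0,0,20,0,0,0,45],[0,0,20,0,0,0,45],[0,0,15,0,0,0,45],[0,0,10,0,0,0,45],[0,0,10,0,0,0,45],[0,0,5,0,0,0,45],[0,0,0,0,0,0,45],[0,0,0,0,0,0,45]]]'

```text
time_s: 4.25
eef_pos: [0.627, -0.1329, 0.0418]
eef_rot: [0.0, -0.096, 0.995, -0.0]
wrist_force: [0.2, -0.1, 0.1]
opening: 0.528
grasp_force: 0.0
```

```bash
python3 go.py .6267 -.1327 .038 101
```

```text
turn [-0.     0.001  0.   ] then shift mm [0.2 0.2 3.8] at [ 0.627  -0.1329  0.0418] t 4.2 F [ 0.2 -0.1  0.1]
```

Down 3 mm more, then close on the boss.

Request:
jog_arm --series '[[[0,0,3,0,0,0,30],[0,0,0,0,0,0,24],[0,0,0,0,0,0,20],[0,0,0,0,0,0,17],[0,0,0,0,0,0,15],[0,0,0,0,0,0,13],[0,0,0,0,0,0,12],[0,0,0,0,0,0,10],[0,0,0,0,0,0,10],[0,0,0,0,0,0,10]]]'

```text
time_s: 5.25
eef_pos: [0.6268, -0.1328, 0.0387]
eef_rot: [0.0, -0.096, 0.995, -0.0]
wrist_force: [-1.3, 0.7, 5.5]
opening: 0.202
grasp_force: 59.5
```

Request:
jog_arm --series '[[[0,0,-3,0,0,0,10],[0,0,-4,0,0,0,10],[0,0,-5,0,0,0,10],[0,0,-6,0,0,0,10],[0,0,-8,0,0,0,10],[0,0,-10,0,0,0,10],[0,0,-15,0,0,0,10],[0,0,-20,0,0,0,10],[0,0,-20,0,0,0,10],[0,0,-9,0,0,0,10]]]'

```text
time_s: 6.25
eef_pos: [0.628, -0.1332, 0.1419]
eef_rot: [0.002, -0.096, 0.995, -0.001]
wrist_force: [0.5, -0.4, -2.2]
opening: 0.192
grasp_force: 58.8
```

```bash
python3 go.py .6024 .1815 .138 97.4;python3 - <<'E'
from h import *
c=cam('scene');cv2.imwrite('pics/s2.png',c['frame'][60:300,60:400])
E
```

```text
turn [-0.002  0.004  0.063] then shift mm [-15.1 315.4   3.9] at [ 0.628  -0.1332  0.1419] t 6.2 F [ 0.5 -0.4 -2.2]
```

View pics/s2.png

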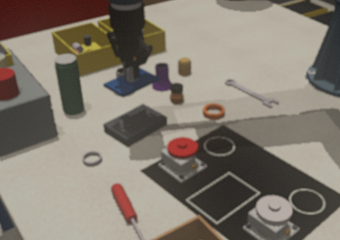

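The crop shows the plate held level above the fixture.

Request:
jog_arm --series '[[[0,0,0,0,0,0.063,10],[-1,15,0,0,0,0,10],[-1.5,25,0,0,0,0,10],[-2,40,0,0,0,0,10],[-2,45,0,0,0,0,10],[-2,45,0,0,0,0,10],[-2,45,0,0,0,0,10],[-2,45,0,0,0,0,10],[-1.5,35,0,0,0,0,10],[-1,15,0,0,0,0,10]]]'

```text
time_s: 7.3
eef_pos: [0.5995, 0.181, 0.1376]
eef_rot: [-0.001, -0.067, 0.998, 0.001]
wrist_force: [0.2, -0.2, -2.0]
opening: 0.2
grasp_force: 58.8
```

Request:
jog_arm --series '[[[0,5,5,0,0,0,10],[0,0,15,0,0,0,10],[0,0,15,0,0,0,10],[0,0,15,0,0,0,10],[0,0,15,0,0,0,10],[0,0,10,0,0,0,10],[0,0,5,0,0,0,10],[0,0,0,0,0,0,10],[0,0,0,0,0,0,10],[0,0,0,0,0,0,10]]]'

```text
time_s: 8.3
eef_pos: [0.6016, 0.1817, 0.0593]
eef_rot: [0.001, -0.065, 0.998, 0.0]
wrist_force: [-0.2, -0.6, -1.7]
opening: 0.2
grasp_force: 58.9
```

```bash
python3 go.py .6024 .1815 .016 97.4;python3 - <<'E'
from h import *
c=cam('wrist');cv2.imwrite('pics/w3.png',c['frame']);np.savez('w3.npz',**c)
E
```

```text
turn [-0.     0.002  0.   ] then shift mm [-0.8 -0.3 43.3] at [0.6016 0.1817 0.0593] t 8.3 F [-0.2 -0.6 -1.7]
```

View pics/w3.png

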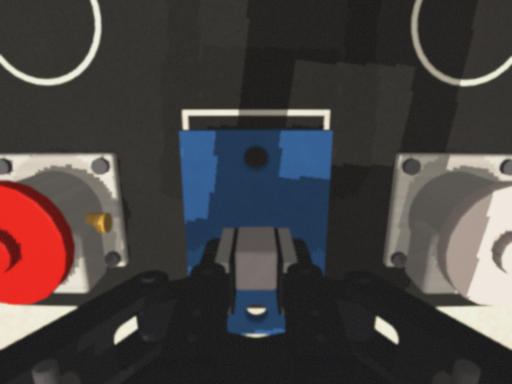

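The wrist view shows the plate centred in the rectangle, whose near corners are at (184,110) and (329,110) with plate columns 181–331. Now lower it.

Request:
jog_arm --series '[[[-1,0,12,0,0.002,0,10],[0,0,12,0,0,0,10],[0,0,8,0,0,0,10],[0,0,4,0,0,0,10],[0,0,2,0,0,0,10],[0,0,1,0,0,0,10],[0,0,1,0,0,0,10],[0,0,1,0,0,0,10],[0,0,0,0,0,0,10],[0,0,0,0,0,0,10]]]'

```text
time_s: 9.35
eef_pos: [0.6019, 0.1817, 0.0175]
eef_rot: [-0.001, -0.065, 0.998, -0.0]
wrist_force: [-0.6, 0.3, -2.2]
opening: 0.196
grasp_force: 58.9
```

```bash
python3 go.py .6024 .1815 .016 97.4
```

```text
turn [-0.    -0.002  0.   ] then shift mm [-0.5 -0.3  1.5] at [0.6019 0.1817 0.0175] t 9.3 F [-0.6  0.3 -2.2]
```

Request:
jog_arm --series '[[[0,0,0.5,0,0,0,10],[0,0,0.5,0,0,0,10],[0,0,0.5,0,0,0,10],[0,0,0.5,0,0,0,10],[0,0,0.3,0,0,0,10],[0,0,0,0,0,0,10],[0,0,0,0,0,0,10],[0,0,0,0,0,0,10],[0,0,0,0,0,0,10],[0,0,0,0,0,0,10]]]'

```text
time_s: 10.35
eef_pos: [0.6018, 0.1817, 0.0157]
eef_rot: [-0.001, -0.065, 0.998, -0.0]
wrist_force: [-4.4, -0.9, 4.9]
opening: 0.194
grasp_force: 59.9
```

Contact (Fz went from -2.2 to +4.9). Release and rise.

Request:
jog_arm --series '[[[0,0,0,0,0,0,25],[0,0,0,0,0,0,40],[0,0,0,0,0,0,50],[0,0,0,0,0,0,50],[0,0,-5,0,0,0,50],[0,0,-15,0,0,0,50],[0,0,-25,0,0,0,50],[0,0,-35,0,0,0,85],[0,0,-35,0,0,0,85],[0,0,-20,0,0,0,85]]]'

```text
time_s: 11.35
eef_pos: [0.6039, 0.182, 0.1551]
eef_rot: [0.002, -0.065, 0.998, 0.0]
wrist_force: [-0.0, 1.0, 0.1]
opening: 0.997
grasp_force: 0.0
```

```bash
python3 go.py .4306 -.0742 .12 97.4;python3 - <<'E'
from h import *
c=cam('wrist');cv2.imwrite('pics/w4.png',c['frame']);np.savez('w4.npz',**c)
E
```

```text
turn [-0.     0.004  0.   ] then shift mm [ 204.8 -231.8   35.1] at [0.6039 0.182  0.1551] t 11.3 F [-0.   1.   0.1]
```

View pics/w4.png

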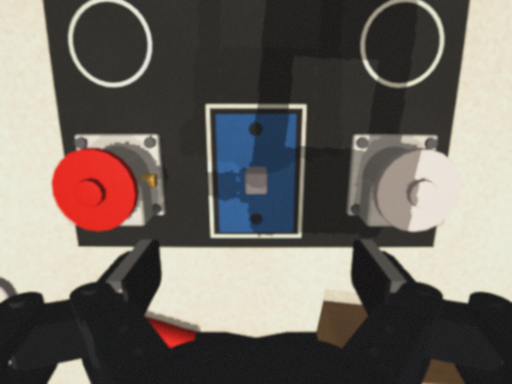

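The plate lies inside the rectangle with its edges parallel. The boss is at (256,180).

Request:
jog_arm --series '[[[15,-17,0,0,0.004,0,85],[25,-28,0,0,0,0,85],[33,-37,0,0,0,0,85],[33,-37,0,0,0,0,85],[33,-37,0,0,0,0,85],[33,-37,0,0,0,0,85],[22,-26,0,0,0,0,85],[10,-12,0,0,0,0,85],[0,0,0,0,0,0,85],[0,0,0,0,0,0,85]]]'

```text
time_s: 12.4
eef_pos: [0.4299, -0.0737, 0.1518]
eef_rot: [-0.002, -0.064, 0.998, -0.0]
wrist_force: [0.8, -0.3, 0.2]
opening: 0.995
grasp_force: 0.0
```

```bash
python3 go.py .4306 -.0742 .12 97.4
cat > m2.py <<'E'
from h import *
c=dict(np.load('w4.npz'));P=cloud(c)
Q=P[160:200,240:275].reshape(-1,3);Q=Q[(Q[:,2]>.032)&(Q[:,2]<.055)];print('boss',len(Q),cv2.minAreaRect(Q[:,:2].astype(np.float32)),np.median(Q[:,2]))
V=cv2.cvtColor(c['frame'],cv2.COLOR_BGR2GRAY)
for n,(u0,u1,v0,v1) in dict(cR=(62,158,0,92),cW=(355,450,0,92)).items():
    m=(V[v0:v1,u0:u1]>100).astype(np.uint8);k,l,s,_=cv2.connectedComponentsWithStats(m);i=1+s[1:,4].argmax()
    ys,xs=np.nonzero(l==i);e=plane(c,np.c_[xs+u0,ys+v0],.002)[:,:2].astype(np.float32);print(n,cv2.minEnclosingCircle(e))
c=cam('wrist');np.savez('w5.npz',**c);cv2.imwrite('pics/w5.png',c['frame'])
h=cv2.cvtColor(c['frame'],cv2.COLOR_BGR2HSV);m=((h[...,0]<22)&(h[...,1]>140)&(h[...,2]>60)).astype(np.uint8);m[300:]=0
b=max(cv2.findContours(m,0,1)[0],key=cv2.contourArea);print(b.reshape(-1,2).min(0),b.reshape(-1,2).max(0))
print('ring',cv2.minEnclosingCircle(plane(c,b.reshape(-1,2),.016)[:,:2].astype(np.float32)))
E
python3 m2.py
```

```text
turn [-0.    -0.005 -0.001] then shift mm [-0.6 -0.6 31.8] at [ 0.4299 -0.0737  0.1518] t 12.4 F [ 0.8 -0.3  0.2]
boss 492 ((0.6019396185874939, 0.1821984350681305), (0.017824357375502586, 0.01761864498257637), 7.450664043426514) 0.040908264487947654
cR ((0.5040666460990906, 0.042479317635297775), 0.03749160096049309)
cW ((0.4720798432826996, 0.2929602861404419), 0.03738393634557724)
[224 149] [286 210]
ring ((0.42974844574928284, -0.07392185926437378), 0.028601566329598427)
```

Request:
jog_arm --series '[[[0,0,15,0,-0.004,0,85],[0,0,30,0,0,0,85],[0,0,30,0,0,0,80],[0,0,25,0,0,0,75],[0,0,20,0,0,0,72],[0,0,12,0,0,0,72],[0,0,8,0,0,0,72],[0,0,4,0,0,0,72],[0,0,0,0,0,0,72],[0,0,0,0,0,0,72]]]'

```text
time_s: 13.45
eef_pos: [0.4298, -0.0739, 0.0078]
eef_rot: [-0.0, -0.065, 0.998, -0.0]
wrist_force: [0.6, -0.1, -0.6]
opening: 0.84
grasp_force: 0.0
```

```bash
python3 go.py .430 -.074 .003 97.4
python3 - <<'E'
from h import *
c=cam('wrist');cv2.imwrite('pics/w6.png',c['frame'][130:384,100:412])
E
```

```text
turn [-0.001 -0.001  0.   ] then shift mm [-0.2 -0.2  4.8] at [ 0.4298 -0.0739  0.0078] t 13.4 F [ 0.6 -0.1 -0.6]
```

View pics/w6.png

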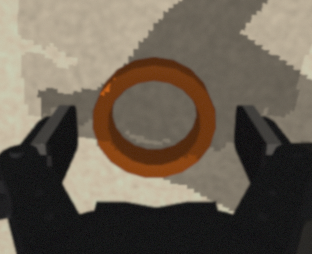

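The ring sits between the open fingers, centred. Lower and close.

Request:
jog_arm --series '[[[0,0,3,0,0,0,70],[0,0,1,0,0,0,66],[0,0,0,0,0,0,62],[0,0,0,0,0,0,59],[0,0,0,0,0,0,57],[0,0,0,0,0,0,55],[0,0,0,0,0,0,53],[0,0,0,0,0,0,50],[0,0,0,0,0,0,50],[0,0,0,0,0,0,50]]]'

```text
time_s: 14.5
eef_pos: [0.4293, -0.0739, 0.0041]
eef_rot: [-0.001, -0.064, 0.998, -0.0]
wrist_force: [-4.8, 0.1, 13.3]
opening: 0.645
grasp_force: 60.5
```

Request:
jog_arm --series '[[[0,0,-5,0,0,0,50],[0,0,-10,0,0,0,50],[0,0,-20,0,0,0,50],[0,0,-25,0,0,0,50],[0,0,-25,0,0,0,50],[0,0,-20,0,0,0,50],[0,0,-10,0,0,0,50],[0,0,-5,0,0,0,50],[0,0,0,0,0,0,50],[0,0,0,0,0,0,50]]]'

```text
time_s: 15.5
eef_pos: [0.4287, -0.0733, 0.1223]
eef_rot: [-0.002, -0.065, 0.998, 0.0]
wrist_force: [-0.3, -0.0, -1.1]
opening: 0.643
grasp_force: 63.4
```

```bash
python3 go.py .6020 .182 .12 97.4
python3 - <<'E'
from h import *
c=cam('wrist');np.savez('w7.npz',**c);cv2.imwrite('pics/w7.png',c['frame'][130:384,100:412])
E
```

```text
turn [ 0.001 -0.003 -0.   ] then shift mm [-204.7  230.9    2.3] at [ 0.4287 -0.0733  0.1223] t 15.5 F [-0.3 -0.  -1.1]
```

View pics/w7.png

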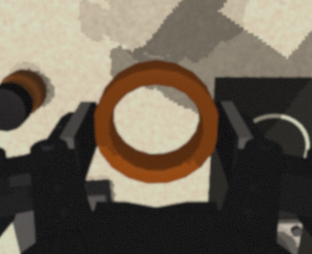

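The ring is held about level between the pads. I'll measure its centre relative to the TCP.

```bash
cat > m3.py <<'E'
from h import *
import sys
o=ctrl.get_obs()
c=dict(np.load(sys.argv[1]));P=cloud(c)
h=cv2.cvtColor(c['frame'],cv2.COLOR_BGR2HSV);m=((h[...,0]<22)&(h[...,1]>140)&(h[...,2]>50)).astype(np.uint8);m[:, :180]=0;m[:,330:]=0;m[:170]=0;m[320:]=0
Q=P[m>0];zt=np.percentile(Q[:,2],97);print('z top',zt,'zmin',np.percentile(Q[:,2],3))
T=Q[Q[:,2]>zt-.006];A=np.c_[T[:,:2],np.ones(len(T))];T2=T;k=np.linalg.lstsq(A,T[:,2],rcond=None)[0];print('tilt',k[:2],len(T))
e=cv2.minEnclosingCircle(T[:,:2].astype(np.float32));print(e,'rel TCP',np.array(e[0])-np.array(o['eef_pos'])[:2],o['eef_pos'])
E
python3 m3.py w7.npz
```

```text
z top 0.1361912729559785 zmin 0.1236094317982526
tilt [-0.14582163 -0.01791725] 5781
((0.4104151725769043, -0.0754433125257492), 0.04782510921359062) rel TCP [-0.01822145 -0.00216049] [ 0.42863662 -0.07328282  0.12211565]
```

```bash
cat > m3.py <<'E'
from h import *
import sys
o=ctrl.get_obs();tcp=np.array(o['eef_pos'])
c=dict(np.load(sys.argv[1]));P=cloud(c)
h=cv2.cvtColor(c['frame'],cv2.COLOR_BGR2HSV);m=((h[...,0]<22)&(h[...,1]>140)&(h[...,2]>50)).astype(np.uint8);m[:, :180]=0;m[:,330:]=0;m[:170]=0;m[320:]=0
k,l,s,_=cv2.connectedComponentsWithStats(m);i=1+s[1:,4].argmax();print(s[i])
er=cv2.erode((l==i).astype(np.uint8),np.ones((3,3)));Q=P[er>0]
Q=Q[np.hypot(*(Q[:,:2]-tcp[:2]).T)<.04]
# upper surface: highest z per angular bin
a=np.arctan2(Q[:,1]-np.median(Q[:,1]),Q[:,0]-np.median(Q[:,0]))
for b in range(-4,4):
    q=Q[(a>b*np.pi/4)&(a<(b+1)*np.pi/4)];print(b*45+22,len(q),np.percentile(q[:,2],[5,50,90]).round(4))
T=Q[Q[:,2]>np.percentile(Q[:,2],90)-.003];print(cv2.minEnclosingCircle(T[:,:2].astype(np.float32)),np.median(T[:,2]),tcp)
E
python3 m3.py w7.npz
```

```text
[ 193  191  126  122 7018]
-158 969 [0.1269 0.1348 0.1359]
-113 611 [0.1339 0.1351 0.1359]
-68 705 [0.1263 0.1347 0.1356]
-23 801 [0.1243 0.134  0.1354]
22 834 [0.1241 0.1341 0.1355]
67 746 [0.1261 0.1346 0.1356]
112 646 [0.1335 0.1351 0.1359]
157 860 [0.1284 0.1349 0.1358]
((0.42920657992362976, -0.07261007279157639), 0.02850141003727913) 0.13500710884850878 [ 0.42863662 -0.07328282  0.12211565]
```

Ring is level and centred to within 1 mm, with its underside about 3 mm below the TCP. Carry it over the boss.

Request:
jog_arm --series '[[[-15,17,0,0,0,0,50],[-25,28,0,0,0,0,50],[-33,37,0,0,0,0,50],[-33,37,0,0,0,0,50],[-33,37,0,0,0,0,50],[-33,37,0,0,0,0,50],[-22,26,0,0,0,0,50],[-10,11,0,0,0,0,50],[0,0,0,0,0,0,50],[0,0,0,0,0,0,50]]]'

```text
time_s: 16.55
eef_pos: [0.601, 0.1805, 0.1212]
eef_rot: [-0.002, -0.065, 0.998, -0.0]
wrist_force: [-0.1, 0.5, -1.0]
opening: 0.641
grasp_force: 63.4
```

Request:
jog_arm --series '[[[0,0,10,0,0,0,50],[0,0,15,0,0,0,50],[0,0,15,0,0,0,50],[0,0,12,0,0,0,50],[0,0,8,0,0,0,50],[0,0,0,0,0,0,50],[0,0,0,0,0,0,50],[0,0,0,0,0,0,50],[0,0,0,0,0,0,50],[0,0,0,0,0,0,50]]]'

```text
time_s: 17.55
eef_pos: [0.6023, 0.1808, 0.0634]
eef_rot: [-0.0, -0.065, 0.998, -0.0]
wrist_force: [-0.0, 0.5, -0.6]
opening: 0.641
grasp_force: 63.4
```

```bash
python3 go.py .6014 .1815 .014 97.4
python3 - <<'E'
from h import *
c=cam('wrist');np.savez('w8.npz',**c);cv2.imwrite('pics/w8.png',c['frame'][130:384,100:412])
E
```

```text
turn [-0.    -0.001  0.   ] then shift mm [ 0.8  0.8 49.4] at [0.6023 0.1808 0.0634] t 17.6 F [-0.   0.5 -0.6]
```

View pics/w8.png

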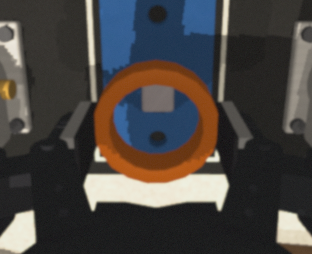

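The boss shows through the ring at about (158,98) in the crop, off-centre only through the oblique view. Lower.

Request:
jog_arm --series '[[[0.8,0.8,8,0,0,0,50],[0,0,10,0,0,0,50],[0,0,10,0,0,0,50],[0,0,8,0,0,0,50],[0,0,5,0,0,0,50],[0,0,3,0,0,0,50],[0,0,2,0,0,0,50],[0,0,1,0,0,0,50],[0,0,0,0,0,0,50],[0,0,0,0,0,0,50]]]'

```text
time_s: 18.6
eef_pos: [0.6012, 0.1815, 0.0161]
eef_rot: [-0.001, -0.065, 0.998, -0.0]
wrist_force: [-0.4, -0.6, -0.3]
opening: 0.647
grasp_force: 63.4
```

```bash
python3 go.py .6014 .1815 .014 97.4
```

```text
turn [-0.    -0.001  0.   ] then shift mm [-0.2  0.   2.1] at [0.6012 0.1815 0.0161] t 18.6 F [-0.4 -0.6 -0.3]
```

Request:
jog_arm --series '[[[0,0,0.5,0,0,0,50],[0,0,0.5,0,0,0,50],[0,0,0.5,0,0,0,50],[0,0,0.5,0,0,0,50],[0,0,0.4,0,0,0,50],[0,0,0,0,0,0,50],[0,0,0,0,0,0,50],[0,0,0,0,0,0,50],[0,0,0,0,0,0,50],[0,0,0,0,0,0,50]]]'

```text
time_s: 19.6
eef_pos: [0.601, 0.1814, 0.0142]
eef_rot: [-0.001, -0.065, 0.998, -0.0]
wrist_force: [-3.6, -0.5, 6.8]
opening: 0.638
grasp_force: 64.2
```

Contact. Release and rise.

Request:
jog_arm --series '[[[0,0,0,0,0,0,58],[0,0,0,0,0,0,65],[0,0,0,0,0,0,72],[0,0,0,0,0,0,76],[0,0,-5,0,0,0,76],[0,0,-15,0,0,0,76],[0,0,-25,0,0,0,76],[0,0,-35,0,0,0,76],[0,0,-40,0,0,0,76],[0,0,-40,0,0,0,76]]]'

```text
time_s: 20.6
eef_pos: [0.6012, 0.1815, 0.1761]
eef_rot: [-0.001, -0.065, 0.998, -0.0]
wrist_force: [1.7, 0.4, 0.3]
opening: 0.894
grasp_force: 0.0
```

```bash
python3 go.py .5648 -.308 .17 97.4
python3 - <<'E'
from h import *
c=cam('wrist');np.savez('w9.npz',**c);cv2.imwrite('pics/w9.png',c['frame'])
E
```

```text
turn [ 0.    -0.001  0.   ] then shift mm [  99.1 -480.7    6.1] at [0.6012 0.1815 0.1761] t 20.6 F [1.7 0.4 0.3]
```

View pics/w9.png

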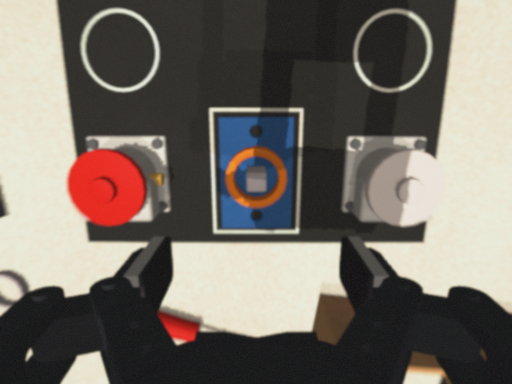

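Ring lies over the boss, flat on the plate, around (256,178). Go to the trumpet.

Request:
jog_arm --series '[[[4,-20,0,0,0,0,76],[6,-30,0,0,0,0,76],[8,-40,0,0,0,0,76],[9,-43,0,0,0,0,76],[9,-43,0,0,0,0,76],[9,-43,0,0,0,0,70],[9,-43,0,0,0,0,70],[9,-43,0,0,0,0,70],[9,-43,0,0,0,0,70],[9,-43,0,0,0,0,70]]]'

```text
time_s: 21.65
eef_pos: [0.5712, -0.2186, 0.175]
eef_rot: [-0.0, -0.065, 0.998, -0.001]
wrist_force: [0.2, -0.4, -0.6]
opening: 0.821
grasp_force: 0.0
```

Request:
jog_arm --series '[[[9,-43,0,0,0,0,65],[6,-30,0,0,0,0,65],[3,-17,0,0,0,0,65],[0,0,10,0,0,0,65],[0,0,10,0,0,0,65],[0,0,0,0,0,0,65],[0,0,0,0,0,0,65],[0,0,0,0,0,0,65],[0,0,0,0,0,0,65],[0,0,0,0,0,0,65]]]'

```text
time_s: 22.65
eef_pos: [0.5654, -0.3081, 0.154]
eef_rot: [-0.001, -0.065, 0.998, -0.0]
wrist_force: [0.0, 0.2, 0.1]
opening: 0.763
grasp_force: 0.0
```

```bash
python3 go.py .5648 -.308 .038 97.4
cat > m4.py <<'E'
from h import *
import sys
z0,z1,x,y=map(float,sys.argv[1:])
c=cam('wrist');P=cloud(c);Q=P[:330].reshape(-1,3);Q=Q[(Q[:,2]>z0)&(Q[:,2]<z1)&(np.hypot(Q[:,0]-x,Q[:,1]-y)<.035)]
print(len(Q),cv2.minEnclosingCircle(Q[:,:2].astype(np.float32)),np.median(Q[:,2]))
E
python3 m4.py .060 .08 .5648 -.308
```

```text
turn [-0.001 -0.001  0.001] then shift mm [6.00e-01 1.00e-01 1.16e+02] at [ 0.5654 -0.3081  0.154 ] t 22.6 F [0.  0.2 0.1]
2013 ((0.5643643736839294, -0.30787599086761475), 0.019157864153385162) 0.06735343013789308
```

Request:
jog_arm --series '[[[0.8,0,10,0,0,0,65],[0,0,20,0,0,0,65],[0,0,25,0,0,0,65],[0,0,20,0,0,0,65],[0,0,15,0,0,0,65],[0,0,10,0,0,0,65],[0,0,8,0,0,0,65],[0,0,5,0,0,0,65],[0,0,0,0,0,0,65],[0,0,0,0,0,0,65]]]'

```text
time_s: 23.7
eef_pos: [0.5644, -0.3088, 0.0412]
eef_rot: [-0.001, -0.065, 0.998, -0.0]
wrist_force: [-0.6, -0.9, 0.1]
opening: 0.756
grasp_force: 0.0
```

Request:
jog_arm --series '[[[0,0,0,0,0,0,55],[0,0,0,0,0,0,48],[0,0,0,0,0,0,43],[0,0,0,0,0,0,40],[0,0,0,0,0,0,38],[0,0,0,0,0,0,36],[0,0,0,0,0,0,34],[0,0,0,0,0,0,30],[0,0,0,0,0,0,30],[0,0,0,0,0,0,30]]]'

```text
time_s: 24.7
eef_pos: [0.5642, -0.3086, 0.041]
eef_rot: [-0.001, -0.065, 0.998, -0.0]
wrist_force: [-0.2, 0.9, 5.4]
opening: 0.425
grasp_force: 59.9
```

```bash
python3 go.py .5042 .0427 .12 97.4
```

```text
turn [-0.    -0.002  0.   ] then shift mm [ 14.3 356.1 -79. ] at [ 0.5642 -0.3086  0.041 ] t 24.7 F [-0.2  0.9  5.4]
```

Request:
jog_arm --series '[[[0,0,-4,0,0,0,30],[0,0,-8,0,0,0,30],[0,0,-15,0,0,0,30],[0,0,-20,0,0,0,30],[0,0,-20,0,0,0,30],[0,0,-13,0,0,0,30],[0,15,-5,0,0,0,30],[1,25,0,0,0,0,30],[1,35,0,0,0,0,30],[2,40,0,0,0,0,30]]]'

```text
time_s: 25.7
eef_pos: [0.5444, -0.1932, 0.125]
eef_rot: [-0.001, -0.064, 0.998, 0.0]
wrist_force: [1.4, 0.6, -1.0]
opening: 0.429
grasp_force: 60.2
```

Request:
jog_arm --series '[[[2,40,0,0,0,0,30],[2,40,0,0,0,0,30],[2,40,0,0,0,0,30],[2,40,0,0,0,0,30],[1,35,0,0,0,0,30],[1,25,0,0,0,0,30],[1,15,0,0,0,0,30],[1,5,0,0,0,0,30],[0,0,0,0,0,0,30],[0,0,0,0,0,0,30]]]'

```text
time_s: 26.7
eef_pos: [0.5028, 0.0408, 0.1256]
eef_rot: [-0.001, -0.064, 0.998, -0.0]
wrist_force: [-0.4, -0.3, -1.3]
opening: 0.424
grasp_force: 60.2
```

```bash
python3 go.py .5042 .0427 .043 97.4
python3 - <<'E'
from h import *
c=cam('wrist');np.savez('w10.npz',**c);cv2.imwrite('pics/w10.png',c['frame'])
E
```

```text
turn [-0.    -0.002 -0.001] then shift mm [-1.6  1.7 82.6] at [0.5028 0.0408 0.1256] t 26.7 F [-0.4 -0.3 -1.3]
```

View pics/w10.png

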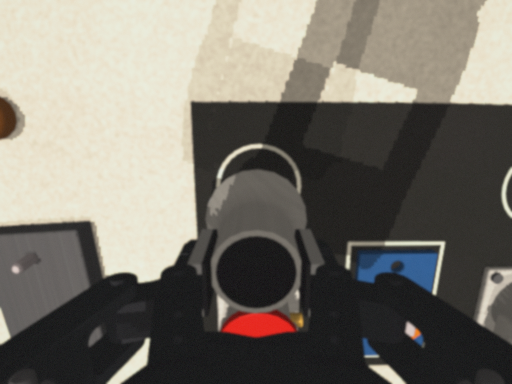

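Trumpet is held upright at about (256,250), with the circle behind it at (259,180). Shift slightly and lower.

Request:
jog_arm --series '[[[-1.6,1.7,10,0,0,0,30],[0,0,18,0,0,0,30],[0,0,20,0,0,0,30],[0,0,15,0,0,0,30],[0,0,8,0,0,0,30],[0,0,4,0,0,0,30],[0,0,2,0,0,0,30],[0,0,1,0,0,0,30],[0,0,0,0,0,0,30],[0,0,0,0,0,0,30]]]'

```text
time_s: 27.75
eef_pos: [0.5042, 0.0434, 0.0481]
eef_rot: [-0.0, -0.065, 0.998, -0.0]
wrist_force: [-0.7, 0.3, -1.3]
opening: 0.428
grasp_force: 60.2
```

```bash
python3 go.py .5042 .0427 .043 97.4
```

```text
turn [-0.    -0.001  0.   ] then shift mm [ 0.1 -0.7  5.1] at [0.5042 0.0434 0.0481] t 27.8 F [-0.7  0.3 -1.3]
```

Request:
jog_arm --series '[[[0,-0.5,2,0,0,0,30],[0,0,1,0,0,0,30],[0,0,0.5,0,0,0,30],[0,0,0.5,0,0,0,30],[0,0,0.5,0,0,0,30],[0,0,0.5,0,0,0,30],[0,0,0.3,0,0,0,30],[0,0,0,0,0,0,30],[0,0,0,0,0,0,30],[0,0,0,0,0,0,30]]]'

```text
time_s: 28.75
eef_pos: [0.5039, 0.043, 0.043]
eef_rot: [-0.001, -0.065, 0.998, -0.0]
wrist_force: [-3.5, -0.2, 6.6]
opening: 0.427
grasp_force: 60.6
```

Request:
jog_arm --series '[[[0,0,0,0,0,0,42],[0,0,0,0,0,0,50],[0,0,0,0,0,0,58],[0,0,0,0,0,0,62],[0,0,-5,0,0,0,62],[0,0,-15,0,0,0,62],[0,0,-25,0,0,0,62],[0,0,-30,0,0,0,62],[0,0,-25,0,0,0,62],[0,0,-10,0,0,0,62]]]'

```text
time_s: 29.75
eef_pos: [0.5057, 0.0428, 0.1553]
eef_rot: [0.001, -0.065, 0.998, -0.001]
wrist_force: [0.7, 0.1, -0.4]
opening: 0.724
grasp_force: 0.0
```

```bash
python3 go.py .366 -.2997 .15 107
python3 - <<'E'
from h import *
c=cam('wrist');np.savez('w11.npz',**c);cv2.imwrite('pics/w11.png',c['frame'])
E
```

```text
turn [-0.002  0.002 -0.167] then shift mm [ 233.7 -286.7    5.3] at [0.5057 0.0428 0.1553] t 29.8 F [ 0.7  0.1 -0.4]
```

View pics/w11.png

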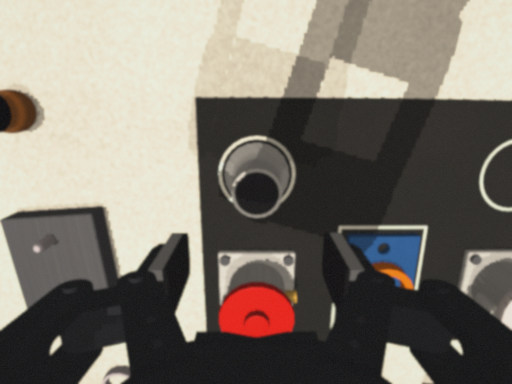

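Trumpet stands centred in its circle at (257,175). Go to the float.

Request:
jog_arm --series '[[[0,0,0,0,0,-0.083,62],[0,0,0,0,0,-0.084,62],[16,-20,0,0,0,0,62],[25,-30,0,0,0,0,62],[30,-37,0,0,0,0,62],[30,-37,0,0,0,0,62],[30,-37,0,0,0,0,62],[30,-37,0,0,0,0,62],[30,-37,0,0,0,0,62],[25,-30,0,0,0,0,62]]]'

```text
time_s: 30.8
eef_pos: [0.3732, -0.2752, 0.1516]
eef_rot: [-0.001, -0.147, 0.989, 0.0]
wrist_force: [0.6, 0.1, -0.2]
opening: 0.73
grasp_force: 0.0
```

Request:
jog_arm --series '[[[14,-17,0,0,0,0,62],[4,-5,0,0,0,0,62],[0,0,10,0,0,0,62],[0,0,15,0,0,0,62],[0,0,5,0,0,0,62],[0,0,0,0,0,0,62],[0,0,0,0,0,0,62],[0,0,0,0,0,0,62],[0,0,0,0,0,0,62],[0,0,0,0,0,0,62]]]'

```text
time_s: 31.8
eef_pos: [0.3642, -0.3001, 0.1231]
eef_rot: [-0.001, -0.148, 0.989, -0.0]
wrist_force: [-0.5, -0.3, 0.2]
opening: 0.724
grasp_force: 0.0
```

```bash
python3 go.py .366 -.2997 .014 107;python3 m4.py .030 .056 .366 -.2997
```

```text
turn [-0.001 -0.002 -0.   ] then shift mm [ -1.8  -0.2 109.1] at [ 0.3642 -0.3001  0.1231] t 31.8 F [-0.5 -0.3  0.2]
2257 ((0.3668537437915802, -0.29920315742492676), 0.02005877159535885) 0.04652688202241023
```

Request:
jog_arm --series '[[[-2.5,0,10,0,0,0,62],[0,0,20,0,0,0,62],[0,0,25,0,0,0,62],[0,0,20,0,0,0,62],[0,0,15,0,0,0,62],[0,0,9,0,0,0,62],[0,0,5,0,0,0,62],[0,0,3,0,0,0,62],[0,0,0,0,0,0,62],[0,0,0,0,0,0,62]]]'

```text
time_s: 32.85
eef_pos: [0.3665, -0.2995, 0.0162]
eef_rot: [-0.001, -0.148, 0.989, -0.0]
wrist_force: [0.7, 0.1, 0.1]
opening: 0.728
grasp_force: 0.0
```

Request:
jog_arm --series '[[[0,0,0,0,0,0,55],[0,0,0,0,0,0,49],[0,0,0,0,0,0,45],[0,0,0,0,0,0,42],[0,0,0,0,0,0,39],[0,0,0,0,0,0,37],[0,0,0,0,0,0,35],[0,0,0,0,0,0,32],[0,0,0,0,0,0,32],[0,0,0,0,0,0,32]]]'

```text
time_s: 33.85
eef_pos: [0.3662, -0.2993, 0.0162]
eef_rot: [-0.001, -0.148, 0.989, -0.0]
wrist_force: [-1.8, 1.2, 7.4]
opening: 0.447
grasp_force: 59.2
```

Request:
jog_arm --series '[[[0,0,-4,0,0,0,32],[0,0,-8,0,0,0,32],[0,0,-15,0,0,0,32],[0,0,-22,0,0,0,32],[0,0,-25,0,0,0,32],[0,0,-25,0,0,0,32],[0,0,-17,0,0,0,32],[0,0,-8,0,0,0,32],[0,0,0,0,0,0,32],[0,0,0,0,0,0,32]]]'

```text
time_s: 34.85
eef_pos: [0.366, -0.2987, 0.139]
eef_rot: [-0.001, -0.148, 0.989, 0.0]
wrist_force: [0.1, -0.1, -1.0]
opening: 0.444
grasp_force: 60.3
```

```bash
python3 go.py .4722 .2920 .139 97.4
python3 - <<'E'
from h import *
c=dict(np.load('w11.npz'))
t=cam('top');V=cv2.cvtColor(t['frame'],cv2.COLOR_BGR2GRAY);ys,xs=np.nonzero(V[197:236,137:180]>60)
print(cv2.minEnclosingCircle(plane(t,np.c_[xs+137,ys+197],.002)[:,:2].astype(np.float32)))
E
```

```text
turn [ 0.001 -0.002  0.167] then shift mm [-181.4  572.1   -0. ] at [ 0.366  -0.2987  0.139 ] t 34.9 F [ 0.1 -0.1 -1. ]
((0.46070972084999084, 0.3027741611003876), 0.053584080189466476)
```

Request:
jog_arm --series '[[[0,0,0,0,0,0.083,32],[0,0,0,0,0,0.084,32],[-6,18,0,0,0,0,32],[-9,28,0,0,0,0,32],[-12,38,0,0,0,0,32],[-14,44,0,0,0,0,32],[-14,44,0,0,0,0,32],[-14,44,0,0,0,0,32],[-14,44,0,0,0,0,32],[-14,44,0,0,0,0,32]]]'

```text
time_s: 35.9
eef_pos: [0.4227, 0.0169, 0.1385]
eef_rot: [-0.002, -0.064, 0.998, 0.0]
wrist_force: [0.8, 0.1, -1.6]
opening: 0.446
grasp_force: 60.4
```

Request:
jog_arm --series '[[[-14,44,0,0,0,0,32],[-14,44,0,0,0,0,32],[-14,44,0,0,0,0,32],[-14,44,0,0,0,0,32],[-12,38,0,0,0,0,32],[-9,28,0,0,0,0,32],[-6,18,0,0,0,0,32],[-2,6,0,0,0,0,32],[0,0,0,0,0,0,32],[0,0,0,0,0,0,32]]]'

```text
time_s: 36.9
eef_pos: [0.4729, 0.2886, 0.1385]
eef_rot: [-0.002, -0.064, 0.998, -0.0]
wrist_force: [-0.3, -1.0, -1.3]
opening: 0.443
grasp_force: 60.5
```

```bash
python3 go.py .4722 .2912 .018 97.4
python3 - <<'E'
from h import *
c=cam('wrist');np.savez('w12.npz',**c);cv2.imwrite('pics/w12.png',c['frame'])
E
```

```text
turn [-0.001 -0.004 -0.   ] then shift mm [  0.3   2.7 120.5] at [0.4729 0.2886 0.1385] t 36.9 F [-0.3 -1.  -1.3]
```

View pics/w12.png

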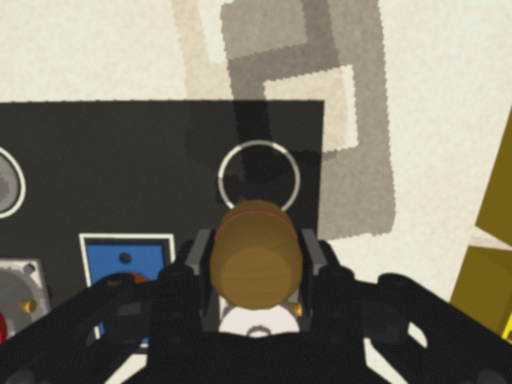

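The float is held at (256,255), and its circle is at (259,178), so it needs about +2.5 mm in tool y. Shift and lower.

Request:
jog_arm --series '[[[0,2.7,10,0,-0.003,0,32],[0,0,20,0,0,0,32],[0,0,25,0,0,0,32],[0,0,25,0,0,0,32],[0,0,18,0,0,0,32],[0,0,10,0,0,0,32],[0,0,4,0,0,0,32],[0,0,2,0,0,0,32],[0,0,0,0,0,0,32],[0,0,0,0,0,0,32]]]'

```text
time_s: 37.95
eef_pos: [0.4739, 0.2925, 0.0262]
eef_rot: [0.001, -0.065, 0.998, 0.0]
wrist_force: [0.5, -0.1, -2.0]
opening: 0.444
grasp_force: 60.4
```

```bash
python3 go.py .4722 .2912 .018 97.4
```

```text
turn [0.    0.003 0.   ] then shift mm [ 1.9 -1.1  8.2] at [0.4739 0.2925 0.0262] t 38.0 F [ 0.5 -0.1 -2. ]
```

Request:
jog_arm --series '[[[1,-1,3,0,0.003,0,32],[0.5,0,2,0,0,0,32],[0,0,1,0,0,0,32],[0,0,0.5,0,0,0,32],[0,0,0.5,0,0,0,32],[0,0,0.5,0,0,0,32],[0,0,0.5,0,0,0,32],[0,0,0,0,0,0,32],[0,0,0,0,0,0,32],[0,0,0,0,0,0,32]]]'

```text
time_s: 38.95
eef_pos: [0.4718, 0.2911, 0.0182]
eef_rot: [-0.001, -0.065, 0.998, -0.0]
wrist_force: [-3.8, -2.1, 8.5]
opening: 0.444
grasp_force: 61.5
```

Contact. Release and rise.

Request:
jog_arm --series '[[[0,0,0,0,0,0,44],[0,0,0,0,0,0,52],[0,0,0,0,0,0,58],[0,0,0,0,0,0,62],[0,0,-5,0,0,0,62],[0,0,-15,0,0,0,62],[0,0,-30,0,0,0,62],[0,0,-40,0,0,0,62],[0,0,-45,0,0,0,62],[0,0,-30,0,0,0,62]]]'

```text
time_s: 39.95
eef_pos: [0.4733, 0.2916, 0.1871]
eef_rot: [0.001, -0.065, 0.998, 0.001]
wrist_force: [0.8, -0.4, 0.1]
opening: 0.727
grasp_force: 0.0
```

Request:
jog_arm --series '[[[0,0,-20,0,0,0,62],[15,20,-5,0,0,0,62],[20,30,0,0,0,0,62],[20,30,0,0,0,0,62],[20,30,0,0,0,0,62],[10,20,0,0,0,0,62],[0,0,0,0,0,0,62],[0,0,0,0,0,0,62],[0,0,0,0,0,0,62],[0,0,0,0,0,0,62]]]'

```text
time_s: 40.95
eef_pos: [0.3719, 0.4083, 0.2077]
eef_rot: [-0.001, -0.064, 0.998, -0.0]
wrist_force: [0.6, 0.6, 0.3]
opening: 0.722
grasp_force: 0.0
```

Run:
```python
from h import *
t=cam('top');cv2.imwrite('pics/t9.png',cv2.resize(t['frame'][100:290,120:430],None,fx=2.5,fy=2.5,interpolation=cv2.INTER_CUBIC))
P=cloud(t)
for n,(x,y,z0,z1) in dict(flo=(.472,.291,.03,.06),tru=(.504,.043,.055,.08),boss=(.602,.182,.034,.05),jar=(.4745,-.1826,.035,.06),can=(.7194,-.2992,.14,.17)).items():
    Q=P.reshape(-1,3);Q=Q[(Q[:,2]>z0)&(Q[:,2]<z1)&(np.hypot(Q[:,0]-x,Q[:,1]-y)<.035)];print(n,len(Q),cv2.minEnclosingCircle(Q[:,:2].astype(np.float32)))
```

```text
flo 219 ((0.4733353853225708, 0.29178333282470703), 0.020287547260522842)
tru 198 ((0.505103588104248, 0.04270492121577263), 0.018884463235735893)
boss 55 ((0.6024171113967896, 0.18165695667266846), 0.011136969551444054)
jar 175 ((0.47502002120018005, -0.18212227523326874), 0.017947813495993614)
can 441 ((0.7192397713661194, -0.2991577386856079), 0.02708526700735092)
```

View pics/t9.png

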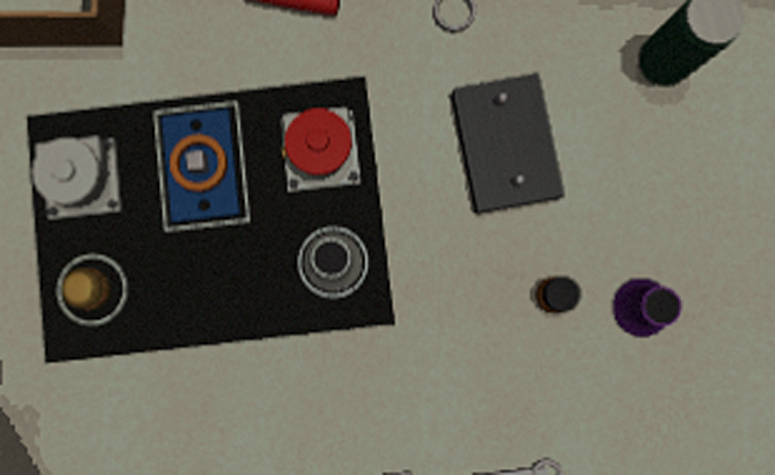

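The view shows the plate in the rectangle with the ring on it (197,162), the trumpet (332,262) and the float (90,290) in their circles, and the jar and can unmoved.

```bash
python3 -c "
from bench import ctrl
print(ctrl.hand_in())"
```

```text
the job is handed in; nothing more can be done
None
```

The job is done and handed in at about 41 s: the plate is in the rectangle with the ring flat over its boss, the trumpet and float stand in their circles, and the jar and can did not move.

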